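# Load a tube carrier under a shaker's sprung hold-down arm

## Robot

A 7-joint arm with a two-finger parallel gripper is mounted at the origin on the work surface. World frame = base frame: x ahead of the robot, y to its left, z up, the work surface at z = 0. Lengths are in m, angles in rad, forces in N, time in s.
With the tool pointing down it reaches from about 0.425 to 1.025 m from the base axis. Payload 9.4 kg.
Tool frame: the origin (TCP) lies at the centre of the arm's flange, where the gripper is bolted on; the fingertips stand 186 mm ahead of it and the grasp point (between the pads) lies 167 mm ahead of it; z points along the fingers, y is the direction in which the jaws open and shut (so a half turn about z gives the same grasp; the last joint's range is limited). The gripper opens to 93 mm and grips with 3 to 60 N. Pads are 15 mm wide; open, the fingers measure 128 mm over their backs; the gripper's body (75 mm by 188 mm) begins 65 mm behind the grasp point.
Start: joints at [-1.249, 0.599, -0.003, 1.599, 0.002, 0.943, -0.08], TCP at [0.282, 0.668, 0.405] pointing down, gripper open.
Joint ranges: [-2.57, 2.57], [-0.35, 1.97], [-1.29, 1.29], [0.11, 2.56], [-1.05, 4.19], [0.11, 1.86], [-2.63, 2.63]. Speed limits (rad/s): [2.22, 2.22, 3.01, 3.01, 3.14, 3.14, 3.14].

## Interface

Orientations are given as a rotation vector (axis times angle).
In Python, from cell import ctrl, viewer, find_in, tip_of gives the robot as it stands. The module is installed in compiled form; this text tells all that it offers.
- The arm moves only by the tool send_rows, never from a script. Its argument "motion" is one flat list of numbers, 5 for each row, row after row: the shift along the world's x, y, z in cm, then the turn about the world's z in degrees, then the finger opening in cm, from 0 to 9.3. A call has 1 to 20 rows; each row shifts and turns the commanded pose from where the row before left it; what a row does not reach is not made up. A row lasts 1/10 s, in which the tool goes at most 50 mm and 8.59 degrees, less where a joint would pass 70% of its speed; a pose out of reach is approached as far as the arm can. A call is refused whole if a number of a shift passes 5 or a number of a turn 8.59, either way. A call with a gripper value outside its range is refused whole. The fingers move at their own pace and stop on an object; the grip force is fixed at half the most. Time passes only in rows, so rows that do not move let the fingers close. It gives the time, the measured TCP pose, the force and the opening at its end, in the units of the state.
- ctrl.get_obs(): the state, without advancing time (a new reading comes with each control period).
- viewer.read_camera(name): name is "side" or "top"; returns the picture (400x640x3 uint8, red, green, blue); there is no depth.
- viewer.get_calibration(name): a dict with "fx", "fy", "cx", "cy" (pixels), "k1" (the pictures are not rectified: a ray, as slopes to the right and down, at radius r is drawn at 1 + k1 r^2 times it, then the intrinsics apply), "world_to_cam" (4x4, takes a point from world to camera coordinates). Camera axes: x right, y down, z forward; pixel columns grow to the right and rows downward; lengths in m; the calibration is good to about 2 mm. A picture is of the moment at which its call begins. get_calibration takes no time and is no camera call.
- ctrl.finish_job(): hands the job in, once; it reports no verdict.
Trained networks look in the newest picture that a camera, given by its name, has taken for a name from the list of things; names that differ only in an ending like _2 or _b are one class to them, and where a whole thing is asked for, a point or a joint stands for the part that bears it (a point fixed in the world has none). Each returns a list of dicts, best first, with "p" (0 to 1); they miss things now and then, are a little off and sometimes report something else, mostly with a low value. They report only what shows in the picture. A call takes as long as a camera call. They do not tell look-alikes from the thing itself.
- find_in(camera, name): "position" ([column, row] in pixels, amid what is visible of it).
- tip_of(camera, name): "position" ([column, row] in pixels: a listed point, or the origin of a listed thing).
The state is a dict: "time": time; "q": joint angles; "dq": joint speeds; "tau": joint torques, N m; "position": TCP position; "tool_rot": TCP orientation; "contact_force": force on the tool from outside, world axes, zero at the start; "wrist_torque": the same for the moment, N m; "grip_width": finger opening in m.
Only numpy, scipy, OpenCV 4.12 (cv2) and the standard library are available. Lean on these libraries where they do the work, as an engineer would, in place of code of your own. Each camera call takes 0.05 s, during which the arm holds its last target.

## Task

Pick up the pink tube carrier and set it level on the shaker's deck with its sloped nose towards the black roller of the yellow hold-down arm. Push it along between the guides so that the nose pushes the sprung arm up and the roller rides over the hump and comes down in the hollow behind it; push on until the carrier is fully home, pressed firmly but gently (about 10 N) against the black end stop with its white seat pin. Then let go, leaving it there under the arm, keep the tubes upright throughout, and do not disturb the box, bottle or jar on the bench.

Things in the scene. Friction and masses are not known exactly. Their poses are not given: they have to be found in the camera images.
- shaker: White bench shaker, fixed, 270 (x) x 200 (y) mm, aluminium deck. Origin: centre of its underside; the deck is 70 mm above. The carrier is pushed along the shaker's +x on its centre line (y = 0). The deck is clear from its entry edge (x = -131 mm) to the guides. Two blue posts at x = 124 mm, 52 mm above the deck, carry the hold-down arm.
- guide_mouth (a point): Middle of the mouth of the two dark guides, at deck height, 23 mm along the shaker's x; axes as the shaker's. The mouth is 52 mm wide, narrowing within 17 mm to the 44 mm channel, which runs on to x = 108 mm. The guides are 14 mm high.
- stop_mount: Dark block between the blue posts; origin at deck height, mid-face, 122 mm along the shaker's x. A brass stem on it carries the end stop, a black plate 36 mm wide, 20 high, whose face was set anywhere from 77 to 101 mm along the shaker's x. That is not measured: see or feel it. The plate does not give. About 10 N on it beyond the sliding friction is right; over 16 N is rough.
- seat_pin (a joint): Small white sprung pin, 7 mm thick, in the end stop's face, 7 mm above the deck. In m: 0 = standing 4 mm out of the face, 0.004 = pressed flush by a carrier that is fully home (its nose, 70 mm ahead of its origin, on the plate). It pushes back with only 0.3 to 1.5 N; friction under the hold-down arm keeps the carrier in place.
- hold_arm (a joint): Yellow sprung arm on a level pivot 130 mm along the shaker's x, 38 mm above the deck. In rad: 0 = down at rest, grows as the roller is lifted; about 0.17 with the roller on the carrier's hump, 0.11 in the hollow. It presses down with about 4 N at rest, 6 N in the hollow, 7 N on the hump. Pushing the nose under takes up to about 15 N along the deck, sliding on in the hollow 5 to 9 N, more if pressed down.
- roller: Free-turning black roller at the end of the hold-down arm, 16 mm diameter, 26 mm long. Origin: its centre (it turns: ignore its rotation). At rest it is 40 mm along the shaker's x, its underside 16 mm above the deck, just above the tip of the carrier's nose (14 mm).
- carrier: Loose pink tube carrier, 140 (x) x 40 (y) mm, about 0.3 kg. Origin: centre of its underside; +x towards its nose. Rear block 28 mm high from x = -70 to 0 mm, with six capped tubes (caps to 44 mm high, within 17 mm of the centre line). Its plain sides, 40 mm apart, are the grip, best at x = -30 mm, where fingers stay clear of the guides when the carrier is home.
- hollow (a point): Middle of the flat hollow in the carrier's top, 18 mm along its x, 26 mm above its underside; axes as the carrier's. The hollow runs from x = 0 to 36 mm; before it stands the hump, 31 mm high at x = 44 to 47 mm, then the nose slope falls to 14 mm high at x = 70 mm, the nose tip.
- tip_box: Blue pipette-tip box with pale lid, 80 x 80 x 60 mm, loose bystander. Origin: centre of its underside.
- reagent_bottle: Clear reagent bottle with black cap, 60 mm diameter, 115 mm high, loose bystander. Origin: centre of its underside.
- amber_jar: Amber jar with white cap, 56 mm diameter, 75 mm high, loose bystander. Origin: centre of its underside.
Things that resemble listed ones, but are neither listed nor needed, are in the scene too. Of the things that look like the carrier, the middle-sized one is meant.

How it is judged:
By the outcome, as a careful person would: the job done as asked, in the order asked, and still so for the second after the job is handed in, with the robot touching nothing.
It also fails if it takes over 72 s, if anything falls off the work surface, if the arm or the gripper's body presses on something with over 40 N, if the wrist force passes 120 N, or if a joint passes its speed limit or range.

## Working session

There is one attempt and no reset: what is moved stays moved. The work goes in short steps, Python scripts to look and compute and a tool call to move; the robot and the scene stay as the last step left them, time stands still between calls to the robot, and variables do not carry over. Pictures are saved under pics/ and viewed, and the job is handed in when it is done.

Besides the shell and the picture viewer there is one more tool, called after "Call:" as name(argument=value, ...), one argument or row to a line, values as JSON. send_rows: Moves the arm, as the interface text tells. Its arguments: {"type":"object","properties":{"motion":{"type":"array","items":{"type":"number"}}},"required":["motion"]}

```bash
mkdir -p pics; cat > h.py <<'E'
import numpy as np, cv2
from cell import ctrl, viewer, find_in, tip_of
def cal(n):
    c=viewer.get_calibration(n); return c
def proj(n,P):
    c=cal(n); P=np.atleast_2d(P); T=np.array(c["world_to_cam"]); X=P@T[:3,:3].T+T[:3,3]
    s=X[:,:2]/X[:,2:]; r2=(s**2).sum(1,keepdims=True); s=s*(1+c["k1"]*r2)
    return s*[c["fx"],c["fy"]]+[c["cx"],c["cy"]]
def ray(n,uv):
    c=cal(n); K=np.array([[c["fx"],0,c["cx"]],[0,c["fy"],c["cy"]],[0,0,1.]])
    s=cv2.undistortPoints(np.array([[uv]],float),K,np.array([c["k1"],0,0,0.]))[0,0]
    T=np.array(c["world_to_cam"]); R=T[:3,:3]; o=-R.T@T[:3,3]; d=R.T@np.array([s[0],s[1],1]); return o,d/np.linalg.norm(d)
def onz(n,uv,z):
    o,d=ray(n,uv); return o+d*(z-o[2])/d[2]
def tri(uvs,uvt):
    o1,d1=ray("side",uvs);o2,d2=ray("top",uvt)
    A=np.stack([d1,-d2],1); t=np.linalg.lstsq(A,o2-o1,rcond=None)[0]
    a=o1+t[0]*d1;b=o2+t[1]*d2; return (a+b)/2,np.linalg.norm(a-b)
def shot(n,f):
    im=viewer.read_camera(n); cv2.imwrite(f"pics/{f}.png",im[:,:,::-1]); return im
def crop(f,u,v,w,h,k,out):
    im=cv2.imread(f"pics/{f}.png")[max(v,0):v+h,max(u,0):u+w]; cv2.imwrite(f"pics/{out}.png",cv2.resize(im,None,fx=k,fy=k,interpolation=cv2.INTER_CUBIC))
E
python3 - <<'E'
from h import *
o=ctrl.get_obs(); print(o["time"],o["position"],o["tool_rot"],o["contact_force"],o["grip_width"])
for c in("side","top"):
    shot(c,c+"0"); k=cal(c); print(c,k["fx"],k["k1"],np.round(ray(c,[320,200]),3).tolist())
    for n in("carrier","shaker","roller","guide_mouth","stop_mount","hollow","seat_pin"):
        print(c,n,[(np.round(d["position"]).tolist(),round(d["p"],2)) for d in tip_of(c,n)][:5])
E
```

```text
0.0 [0.28145096 0.66793921 0.40388846] [-6.22133093e-01 -3.07923172e+00  2.31223220e-03] [ 0.05409798  0.69974774 -0.24367877] 0.09313978203901913
side 371.94981598038584 -0.037594051319612916 [[-0.053, -0.817, 0.696], [0.533, 0.661, -0.528]]
side carrier [([423.0, 254.0], 0.87), ([398.0, 209.0], 0.76), ([372.0, 247.0], 0.71)]
side shaker [([308.0, 202.0], 0.6)]
side roller [([316.0, 178.0], 0.45)]
side guide_mouth [([313.0, 184.0], 0.64)]
side stop_mount [([338.0, 175.0], 0.64)]
side hollow [([396.0, 199.0], 0.85), ([373.0, 236.0], 0.71), ([428.0, 244.0], 0.58)]Traceback (most recent call last):
  File "<stdin>", line 6, in <module>
ValueError: it knows: amber_jar, carrier, guide_mouth, hollow, reagent_bottle, roller, shaker, stop_mount, tip_box
```

```bash
python3 - <<'E'
from h import *
shot("side","side0")
for c in("top",):
    shot(c,c+"0"); k=cal(c); print(c,k["fx"],k["k1"],np.round(ray(c,[320,200]),3).tolist())
    for n in("carrier","shaker","roller","guide_mouth","stop_mount","hollow"):
        print(c,n,[(np.round(d["position"],1).tolist(),round(d["p"],2)) for d in tip_of(c,n)][:5])
crop("side0",280,140,200,150,4,"side0c")
E
```

```text
top 374.0767229052817 -0.016756325396079356 [[0.462, -0.042, 1.154], [0.096, 0.006, -0.995]]
top carrier [([430.2, 166.8], 0.97), ([360.7, 122.3], 0.95), ([383.6, 188.7], 0.68)]
top shaker [([290.0, 188.6], 0.71)]
top roller [([288.3, 171.3], 0.6), ([449.8, 254.2], 0.21)]
top guide_mouth [([288.2, 180.4], 0.87)]
top stop_mount [([296.1, 146.3], 0.39)]
top hollow [([356.8, 119.0], 0.81), ([386.0, 185.4], 0.79), ([426.4, 160.7], 0.64), ([287.9, 179.2], 0.28)]
```

View pics/side0.png

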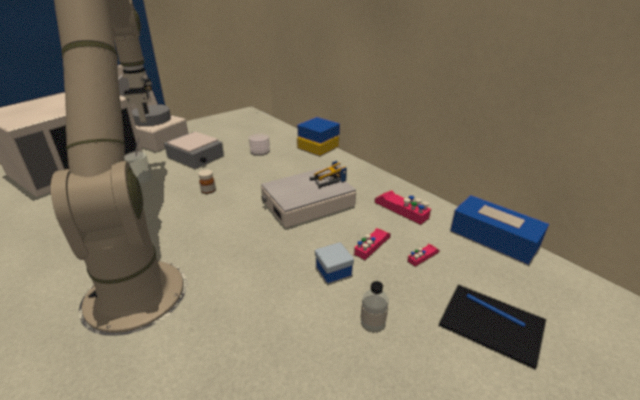

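View pics/top0.png

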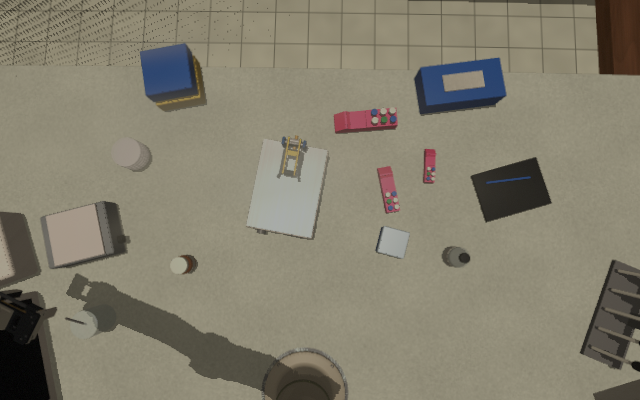

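View pics/side0c.png

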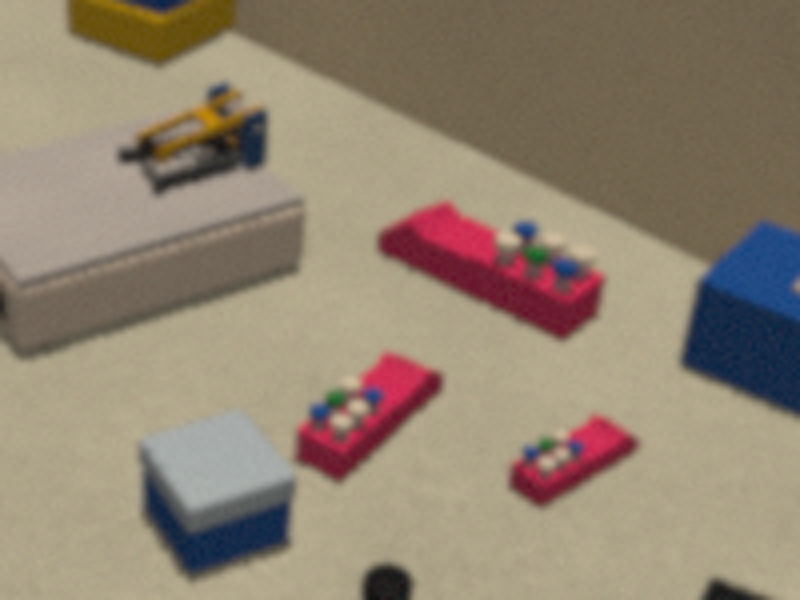

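The look-alikes of the carrier in the top view are a large one at (365,120), a middle one at (389,190) and a small one at (430,167). In the side view they are at (403,207), (372,244) and (423,254). I choose the middle-sized one and check it in close crops.

```bash
python3 - <<'E'
from h import *
crop("top0",360,150,80,75,10,"c1"); crop("top0",235,125,105,120,5,"c2"); crop("side0",255,150,110,80,7,"c3"); crop("side0",345,220,60,45,12,"c4")
im=cv2.imread("pics/top0.png")
for n,z in(("top",.02),):
    for uv in([389,190],[365,120],[430,167]): print(onz(n,uv,z))
E
```

```text
[ 0.60686553 -0.24455497  0.02      ]
[ 0.82387057 -0.16902521  0.02      ]
[ 0.6805405  -0.36950071  0.02      ]
```

View pics/c1.png

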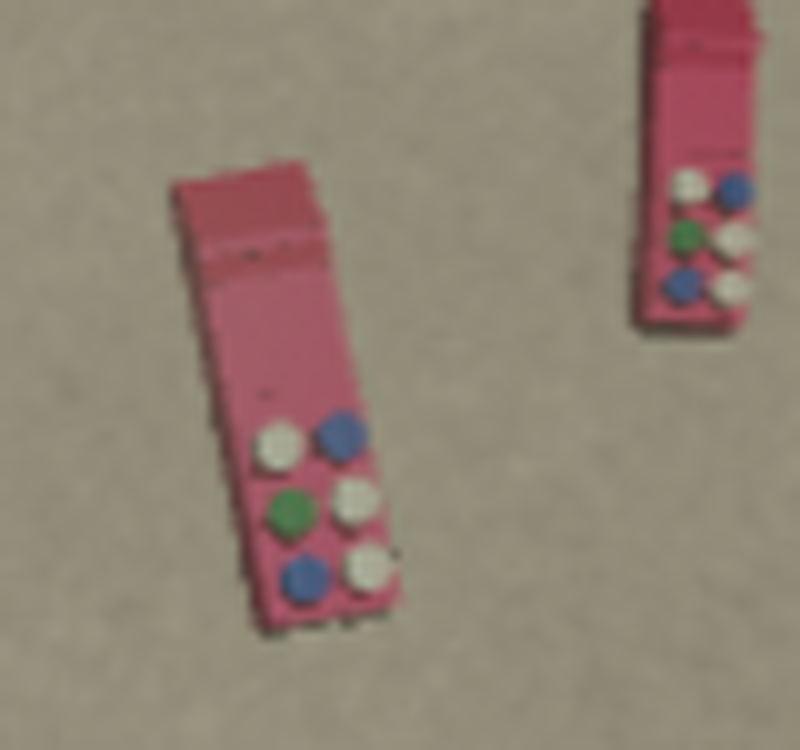

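View pics/c2.png

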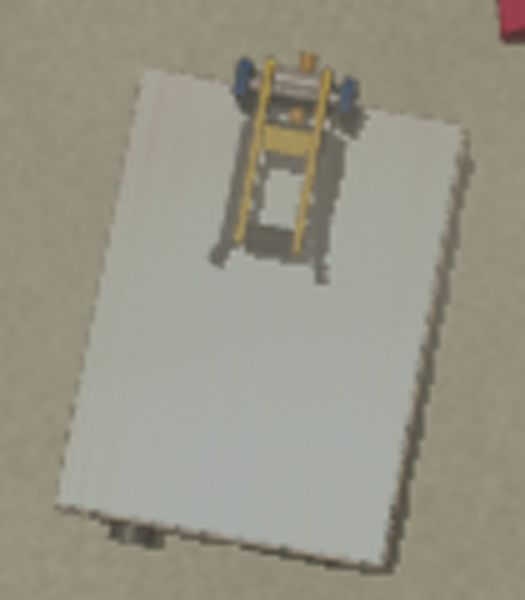

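View pics/c3.png

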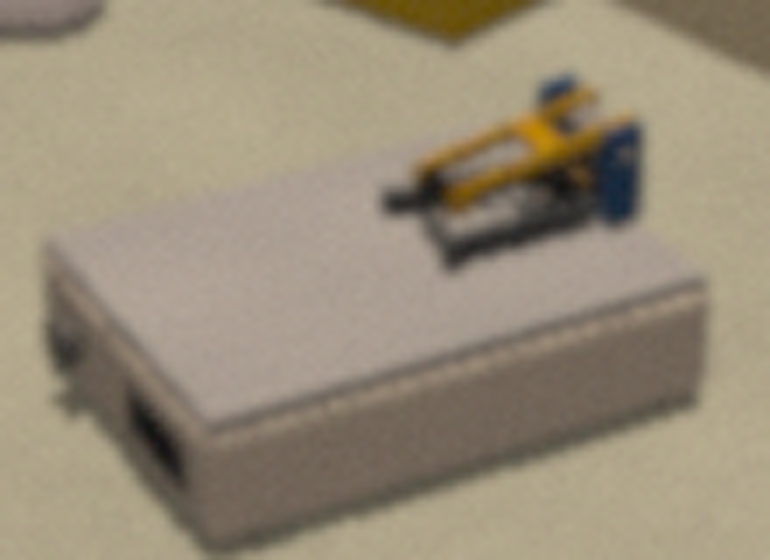

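View pics/c4.png

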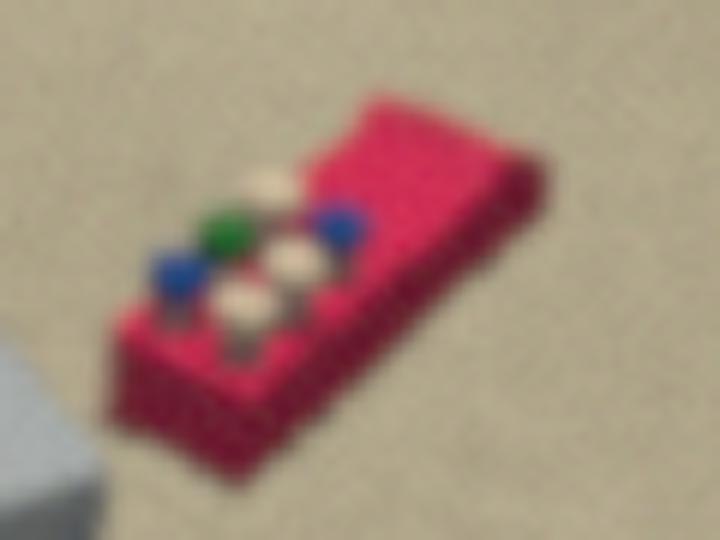

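```bash
cat > fit.py <<'E'
from h import *
from scipy.optimize import minimize
from scipy.ndimage import gaussian_filter
def mask(n,f,box):
    im=cv2.imread(f"pics/{f}.png").astype(float); b,g,r=im[...,0],im[...,1],im[...,2]
    u,v,w,h=box; m=((r-g)>35*1.0)&((r-b)>20)
    M=np.zeros(m.shape); M[v:v+h,u:u+w]=m[v:v+h,u:u+w]; 
    M=cv2.morphologyEx(M,cv2.MORPH_CLOSE,np.ones((5,5)))
    return M
pts=[]
for y in(-.02,.02):
    pts+= [(-.07,y,0),(-.07,y,.028),(0,y,.028),(.047,y,.031),(.044,y,.031),(.07,y,.014),(.07,y,0)]
pts=np.array(pts)
def sil(n,p):
    x,y,th,z=p; c,s=np.cos(th),np.sin(th); R=np.array([[c,-s,0],[s,c,0],[0,0,1]])
    uv=proj(n,pts@R.T+[x,y,z]); hull=cv2.convexHull(uv.astype(np.float32))
    M=np.zeros((400,640),np.float32); cv2.fillConvexPoly(M,np.round(hull*256).astype(np.int32),1,cv2.LINE_AA,8)
    M8=np.zeros((400,640),np.uint8); cv2.fillConvexPoly(M8,np.round(hull*256).astype(np.int32),255,cv2.LINE_AA,8)
    return M8/255.
def fit(views,p0,freez=True):
    ms={n:gaussian_filter(mask(n,f,b),1.0) for n,f,b in views}
    def cost(q):
        p=np.array(p0)+np.array(q)*[.01,.01,.05,.01]
        if not freez:p[3]=p0[3]
        return sum(((gaussian_filter(sil(n,p),1.0)-ms[n])**2).sum() for n in ms)
    r=minimize(cost,[0,0,0,0],method="Nelder-Mead",options=dict(initial_simplex=np.vstack([np.zeros(4),np.eye(4)]),maxiter=400,xatol=1e-3,fatol=1e-2))
    return np.array(p0)+r.x*[.01,.01,.05,.01],r.fun
E
python3 - <<'E'
from fit import *
V=[("side","side0",(345,222,55,42)),("top","top0",(370,160,34,58))]
for v in V: print(v[0],mask(*v).sum())
for vs,fz in((V,True),(V,False),(V[1:],False),(V[:1],False)):
    p,f=fit(vs,[.607,-.244,.2,0.],fz); print(np.round(p,4),np.degrees(p[2]),f)
T=[(264,139),(328.4,150.4),(247,226),(311.4,238.6)]
S=[None,(355.7,190),(262.1,184.3),(285,210.7)]
for t,s in zip(T,S):
    print(onz("top",t,.07), tri(s,t) if s else "")
for a in((288.2,180.4,313,184),(288.3,171.3,316,178),(386,185.4,373,236)): print(tri(a[2:],a[:2]))
E
```

```text
side 565.0
top 629.0
[ 6.112e-01 -2.422e-01  2.167e-01  6.000e-04] 12.418830594245932 100.69718888892001
[ 0.6115 -0.2423  0.2127  0.0038] 12.184452096642941 101.08752306205558
[ 0.6115 -0.2429  0.1947  0.0054] 11.155407769860425 41.12933268024074
[ 0.6115 -0.2411  0.239   0.0011] 13.694011716194067 53.81341934361403
[0.74454023 0.13442303 0.07      ] 
[ 0.71403389 -0.0568303   0.07      ] (array([ 0.71420612, -0.05657208,  0.06762234]), np.float64(0.0009412005515692214))
[0.48635815 0.17465963 0.07      ] (array([0.48817736, 0.17395819, 0.0678826 ]), np.float64(0.0041814354839921734))
[ 0.45439832 -0.01311442  0.07      ] (array([ 0.4556839 , -0.01395342,  0.06977844]), np.float64(0.003078707724511571))
(array([0.62218238, 0.0586269 , 0.07236519]), np.float64(0.00037881777051759123))
(array([0.64246585, 0.06026707, 0.08855951]), np.float64(0.008842852076368446))
(array([ 0.61937363, -0.23381838,  0.02596721]), np.float64(0.001496252808665196))
```

```bash
python3 - <<'E'
from h import *
print("posts",onz("top",(294,143),.12), "exp .7222 .0398")
for n in("tip_box","reagent_bottle","amber_jar"):
    print(n,[(np.round(d["position"],1).tolist(),round(d["p"],2),np.round(onz("top",d["position"],0),3)) for d in tip_of("top",n)])
# shaker fit
from scipy.optimize import least_squares
T=[(264,139),(328.4,150.4),(247,226),(311.4,238.6)]; S=[(355.7,190),(262.1,184.3),(285,210.7)]
L=np.array([(1,1),(1,-1),(-1,1),(-1,-1)])
def f(p):
    x,y,t,a,b,z=p; c,s=np.cos(t),np.sin(t); q=L*[a,b]; P=np.c_[x+c*q[:,0]-s*q[:,1],y+s*q[:,0]+c*q[:,1],np.full(4,z)]
    return np.r_[(proj("top",P)-T).ravel(),(proj("side",P[1:])-S).ravel()]
r=least_squares(f,[.6,.06,-.16,.131,.096,.07]); print(np.round(r.x,4),np.degrees(r.x[2]),np.round(r.fun,1))
o=ctrl.get_obs();print(o["time"],o["q"])
E
```

```text
posts [0.72166286 0.04117264 0.12      ] exp .7222 .0398
tip_box [([390.7, 242.1], 0.94, array([ 0.449, -0.254,  0.   ])), ([384.6, 184.5], 0.63, array([ 0.626, -0.234,  0.   ])), ([451.4, 255.5], 0.57, array([ 0.412, -0.44 ,  0.   ]))]
reagent_bottle [([451.3, 257.4], 0.88, array([ 0.407, -0.439, -0.   ]))]
amber_jar [([185.1, 260.8], 0.93, array([0.377, 0.376, 0.   ]))]
[ 0.6007  0.0595 -0.1622  0.1305  0.0959  0.0683] -9.29328482344182 [ 0.5  0.  -0.2  0.1 -0.1 -0.3  0.4 -0.7  0.  -0.2 -1.  -0.2 -0.3  0.4]
0.9 [-1.24869488  0.59926405 -0.00250365  1.59937687  0.00184269  0.94289391
 -0.07980174]
```

Call:
send_rows(
  motion=[2,-4,0,-8.5,8,2,-4,0,-8.5,8,2,-4,0,-8.5,8,2,-4,0,-8.5,8],
)

```text
time: 1.3
position: [0.3621, 0.5065, 0.4049]
tool_rot: [1.504, 2.758, 0.001]
contact_force: [1.2, 0.3, 0.5]
grip_width: 0.0804
```

```bash
python3 - <<'E'
from h import *
o=ctrl.get_obs();print(o["time"],o["q"],o["position"],o["tool_rot"],o["contact_force"])
E
```

```text
1.3 [-1.15083936  0.47825018  0.1603043   1.85126054 -0.10066118  0.8194215
 -0.36687201] [0.36211618 0.50647322 0.40489392] [1.50366849e+00 2.75830400e+00 6.93494920e-04] [1.2218847  0.25804333 0.47612352]
```

Call:
send_rows(
  motion=[2,-4.4,0,-6.95,8,2,-4.4,0,-6.95,8,2,-4.4,0,-6.95,8,2,-4.4,0,-6.95,8,2,-4.4,0,-6.95,8,1.05,-4.5,0,-6.95,8,1.05,-4.5,0,-6.95,8,1.05,-4.5,0,-6.95,8,1.05,-4.5,0,-6.95,8,1.05,-4.5,0,-6.95,8,1,-4.5,0,-6.95,8,1,-4.5,0,-6.95,8,1,-4.5,0,-6.95,8,1,-4.5,0,-6.95,8,1,-4.5,0,-6.95,8,1,-4.5,0,-6.95,8,0.75,-4,0,0,8,0,0,0,0,8],
)

```text
time: 3.1
position: [0.581, -0.2527, 0.4052]
tool_rot: [3.121, 0.317, 0.001]
contact_force: [-0.0, -0.1, -0.0]
grip_width: 0.0799
```

```bash
cat >> h.py <<'E'
from scipy.spatial.transform import Rotation as Rn
def st():
    o=ctrl.get_obs(); R=Rn.from_rotvec(o["tool_rot"]).as_matrix()
    print("t",round(o["time"],2),"pos",np.round(o["position"],4),"jawdeg",round(float(np.degrees(np.arctan2(R[1,1],R[0,1]))),2),"z",np.round(R[:,2],3),"F",np.round(o["contact_force"],1),"M",np.round(o["wrist_torque"],1),"g",round(o["grip_width"],4)); return o
E
python3 - <<'E'
from h import *
print(st()["q"]); shot("top","top1"); shot("side","side1")
E
```

```text
t 3.1 pos [ 0.581  -0.2527  0.4052] jawdeg -78.42 z [ 0.001 -0.004 -1.   ] F [-0.  -0.1 -0. ] M [-0.   0.2  0. ] g 0.0799
[-0.1280438   0.57254711  0.69937553  1.84808785 -0.46223283  0.88701312
 -0.57738817]
```

View pics/side1.png

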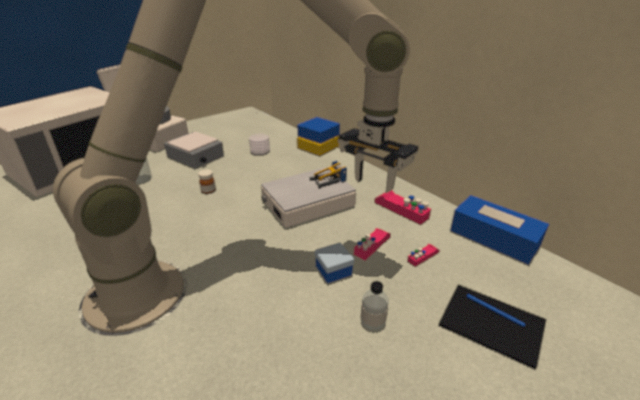

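The side view shows the gripper over the middle carrier (372,244), with the box at (334,263) and the bottle at (375,308) clear of it. I descend part way.

Call:
send_rows(
  motion=[0.1,0.4,-3,0.4,8,0,0,-4,0,8,0,0,-4,0,8,0,0,-3,0,8,0,0,0,0,8],
)

```text
time: 3.7
position: [0.5818, -0.2403, 0.2613]
tool_rot: [-3.119, -0.341, 0.009]
contact_force: [-0.5, 0.3, -0.4]
grip_width: 0.0798
```

```bash
python3 - <<'E'
from h import *
st(); shot("top","top2"); shot("side","side2"); crop("side2",310,140,130,120,6,"s2c"); crop("top2",340,130,110,110,6,"t2c")
E
```

```text
t 3.7 pos [ 0.5818 -0.2403  0.2613] jawdeg -77.51 z [-0.006  0.003 -1.   ] F [-0.5  0.3 -0.4] M [-0.   0.2 -0. ] g 0.0798
```

View pics/s2c.png

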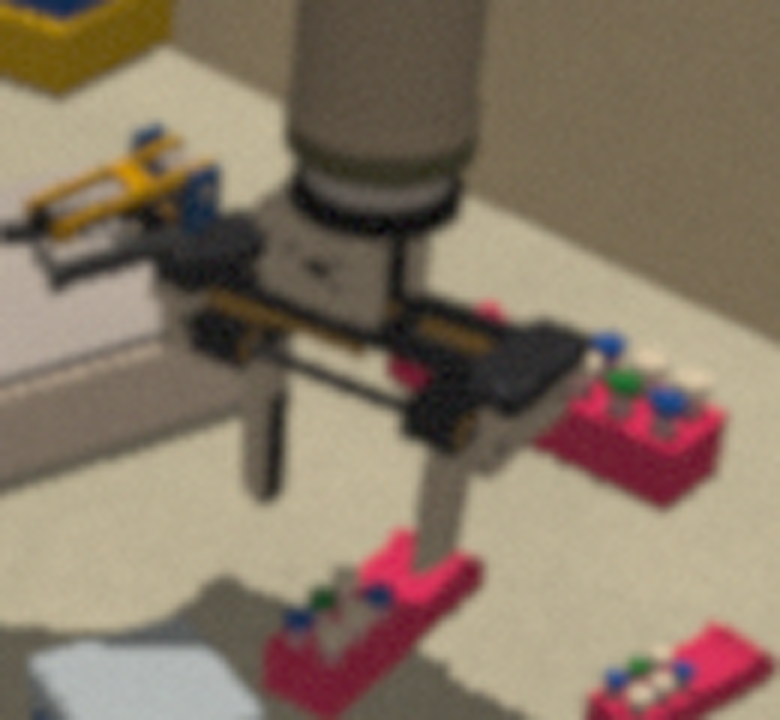

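View pics/t2c.png

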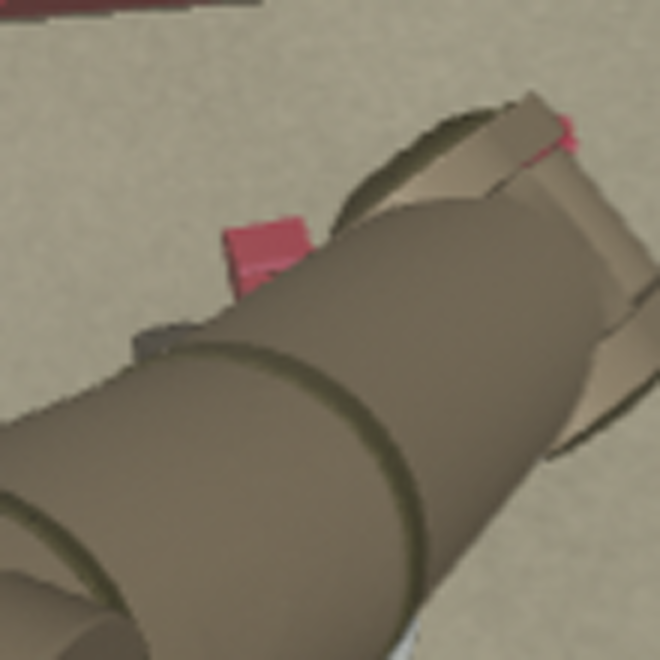

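Call:
send_rows(
  motion=[0,0,0,0,8,0,0,0,0,8],
)

```text
time: 4.0
position: [0.583, -0.2428, 0.2665]
tool_rot: [3.122, 0.339, 0.004]
contact_force: [-0.2, 0.2, -0.8]
grip_width: 0.0798
```

```bash
python3 - <<'E'
from h import *
st()
E
```

```text
t 4.0 pos [ 0.583  -0.2428  0.2665] jawdeg -77.62 z [ 0.003 -0.001 -1.   ] F [-0.2  0.2 -0.8] M [-0.   0.2 -0. ] g 0.0798
```

Call:
send_rows(
  motion=[-0.1,-0.6,-2,0,8,0,0,-2,0,8,0,0,-1.5,0,8,0,0,-1,0,8,0,0,-0.6,0,8,0,0,-0.3,0,8,0,0,0,0,8,0,0,0,0,8,0,0,0,0,8],
)

```text
time: 4.9
position: [0.5817, -0.2489, 0.1912]
tool_rot: [3.123, 0.338, 0.001]
contact_force: [0.2, -0.7, -0.2]
grip_width: 0.08
```

```bash
python3 - <<'E'
from h import *
st(); shot("side","side3"); crop("side3",310,160,130,110,6,"s3c")
E
```

```text
t 4.9 pos [ 0.5817 -0.2489  0.1912] jawdeg -77.64 z [ 0.001 -0.    -1.   ] F [ 0.2 -0.7 -0.2] M [-0.   0.1  0. ] g 0.08
```

View pics/s3c.png

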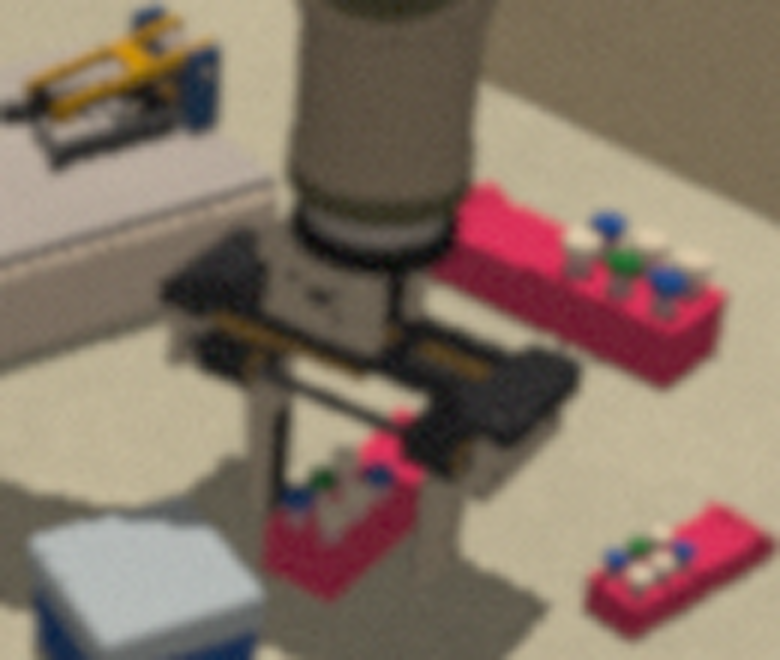

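The fingers straddle the middle carrier; in the crop the near finger is at (435,520) and the far one at (270,440). I close and lift.

Call:
send_rows(
  motion=[0,0,0,0,6,0,0,0,0,4.5,0,0,0,0,3,0,0,0,0,2,0,0,0,0,2,0,0,0,0,2,0,0,0,0,2,0,0,0,0,2],
)

```text
time: 5.75
position: [0.5813, -0.2485, 0.1907]
tool_rot: [-3.122, -0.338, 0.001]
contact_force: [-1.2, 2.8, 2.4]
grip_width: 0.0399
```

```bash
python3 - <<'E'
from h import *
st()
E
```

```text
t 5.75 pos [ 0.5813 -0.2485  0.1907] jawdeg -77.63 z [-0.001  0.001 -1.   ] F [-1.2  2.8  2.4] M [0.7 0.5 0. ] g 0.0399
```

Call:
send_rows(
  motion=[0,0,0.5,0,2,0,0,1,0,2,0,0,2,0,2,0,0,3,0,2,0,0,3,0,2,-0.5,1,3,0,2,-0.7,2,2,-2,2,-0.7,3,0.5,-3,2,-0.7,3.5,0,-3,2,-0.7,4,0,-3,2,-0.7,4,0,-3,2,-0.7,4,0,-3,2,-0.7,4,0,-2.7,2,-0.7,3.3,0,-2,2,-0.6,2,0,0,2,-0.3,1,0,0,2,0,0.5,0,0,2,0,0,0,0,2,0,0,0,0,2,0,0,0,0,2],
)

```text
time: 7.75
position: [0.5118, 0.0728, 0.3409]
tool_rot: [3.131, -0.259, 0.001]
contact_force: [-0.3, 0.2, -3.9]
grip_width: 0.0395
```

```bash
python3 - <<'E'
from h import *
st(); shot("side","side4"); shot("top","top4"); crop("side4",240,100,180,135,4,"s4c");crop("top4",235,115,120,130,5,"t4c")
E
```

```text
t 7.75 pos [0.5118 0.0728 0.3409] jawdeg -99.46 z [ 0. -0. -1.] F [-0.3  0.2 -3.9] M [ 0.   0.2 -0. ] g 0.0395
```

View pics/s4c.png

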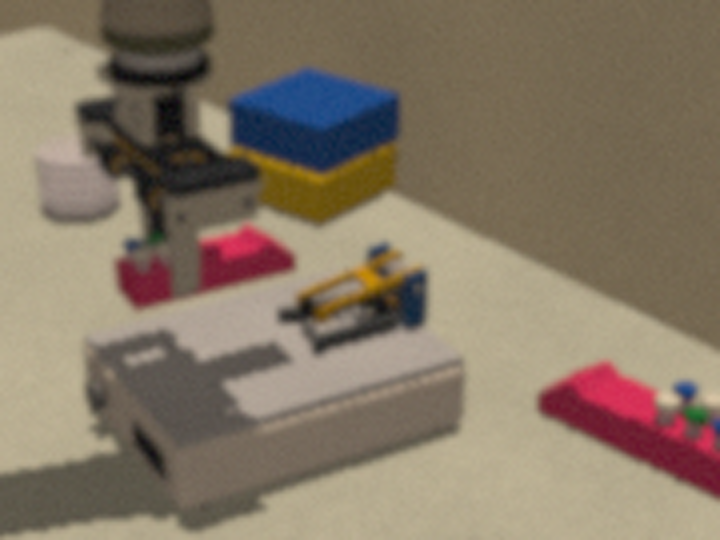

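View pics/t4c.png

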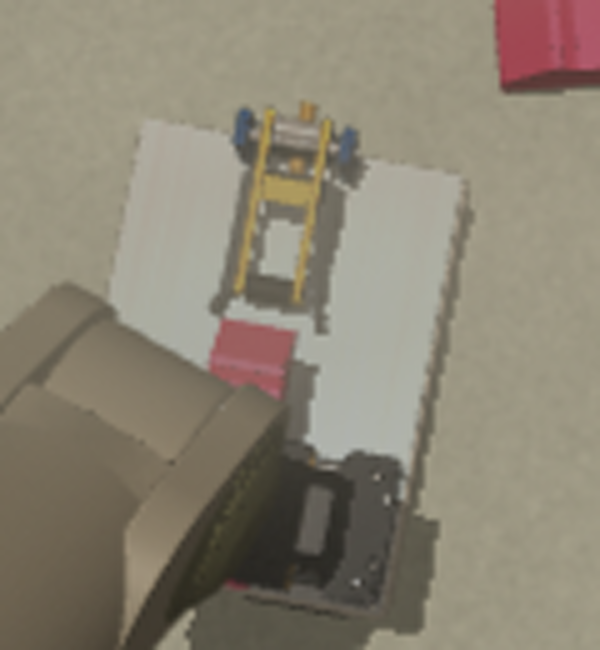

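```bash
python3 - <<'E'
from h import *
z=.3409-.1907+.014
a=onz("top",(280.2,178.6),z);b=onz("top",(294.4,181.4),z);m=(a+b)/2; print(a,b,np.linalg.norm(a-b))
u=np.array([np.cos(-.1622),np.sin(-.1622)]);v=np.array([-u[1],u[0]]);c=np.array([.6005,.0597])
print("nose in shaker",(m[:2]-c)@u,(m[:2]-c)@v, "tcp",(np.array([.5118,.0728])-c)@u,(np.array([.5118,.0728])-c)@v)
# guides mouth shadows/arms centreline: yellow bars ends (240,297),(300,300); tops (268,112),(327,120) , posts
for p,zz in(((270,298.5),.105),((297.5,118),.11),((296,132),.12),((269,312),.084)):
    q=onz("top",(p[0]/5+235,p[1]/5+115),zz)[:2]; print(p,(q-c)@u,(q-c)@v)
E
```

```text
[0.61286802 0.0717897  0.1642    ] [0.60612118 0.03355924 0.1642    ] 0.0388212311325363
nose in shaker 0.010011093356117214 -0.005480783917646554 tcp -0.0896512741167569 -0.001396083536939476
(270, 298.5) 0.03356646794781507 -0.0003549028643380596
(297.5, 118) 0.13770660231337434 0.003500682744162305
(296, 132) 0.1271787884600893 0.0016002910859082638
(269, 312) 0.02878999765907039 0.001147802103299295
```

Call:
send_rows(
  motion=[0.05,0.3,-1.5,0,2,0,0,-2,0,2,0,0,-2,0,2,0,0,-1.2,0,2,0,0,-0.5,0,2,0,0,0,0,2,0,0,0,0,2,0,0,0,0,2],
)

```text
time: 8.65
position: [0.5122, 0.0771, 0.2693]
tool_rot: [-3.131, 0.256, -0.002]
contact_force: [-0.9, 0.0, -4.1]
grip_width: 0.0398
```

```bash
python3 - <<'E'
from h import *
st(); shot("side","side5"); shot("top","top5"); crop("side5",250,140,120,90,6,"s5c");crop("top5",260,130,60,70,10,"t5c")
E
```

```text
t 8.65 pos [0.5122 0.0771 0.2693] jawdeg -99.35 z [ 0.001  0.    -1.   ] F [-0.9  0.  -4.1] M [-0.   0.2  0. ] g 0.0398
```

View pics/s5c.png

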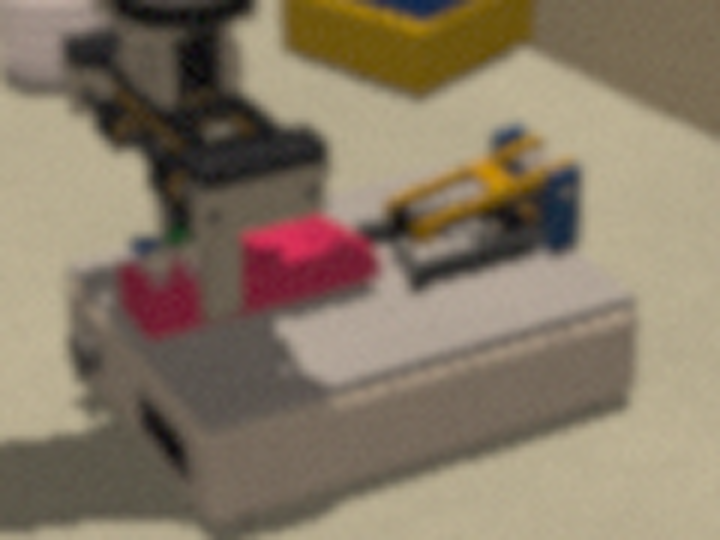

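View pics/t5c.png

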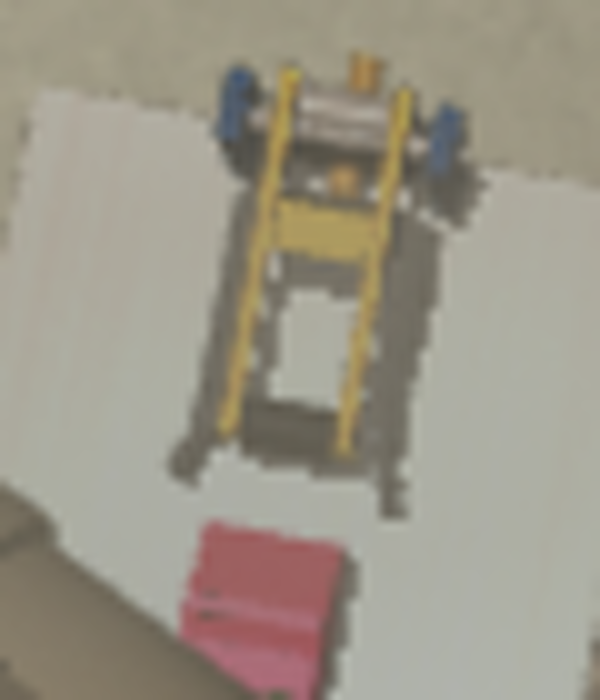

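```bash
python3 - <<'E'
from h import *
u=np.array([np.cos(-.1622),np.sin(-.1622)]);v=np.array([-u[1],u[0]]);c=np.array([.6005,.0597])
def S(p,z):
    q=onz("top",((p[0]-4.5)/10+260,(p[1]-4.5)/10+130),z)[:2]-c; return np.round([q@u*1e3,q@v*1e3],1)
for n,p,z in(("noseL",(205,522),.0925),("noseR",(343,545),.0925),("guideL end",(185,485),.077),("guideR end",(393,518),.077),
 ("guideL inner",(203,455),.084),("guideR inner",(378,480),.084),("barL bot",(228,432),.1),("barR bot",(344,452),.1),("barL top",(290,75),.115),("barR top",(403,93),.115),("postL",(238,75),.122),("postR",(450,110),.122),("gLout top",(245,195),.084),("gRout top",(440,225),.084),("stop plate L",(275,255),.09),("stop R",(365,290),.09)):
    print(n,S(p,z))
print("tcp",(np.array([.5122,.0771])-c)@u,(np.array([.5122,.0771])-c)@v)
E
```

```text
noseL [10.7 22.5]
noseR [ 11.4 -17.7]
guideL end [22.2 32.4]
guideR end [ 23.7 -29. ]
guideL inner [30.8 28. ]
guideR inner [ 32.9 -23.3]
barL bot [36.4 20. ]
barR bot [ 36.7 -13.7]
barL top [137.8  20.4]
barR top [138.5 -12.2]
postL [133.4  33.8]
postR [134.4 -26.8]
gLout top [108.1  30.7]
gRout top [109.7 -26.8]
stop plate L [91.1 17.9]
stop R [85.8 -9.7]
tcp -0.08995093015209486 0.0029120722472082477
```

Nose tip (crop mid (274,533)) and guide mouth (mid about (289,490)) line up within about 1 mm in shaker coordinates, so I set it down onto the deck.

Call:
send_rows(
  motion=[0,0,-0.4,0,2,0,0,-0.2,0,2,0,0,-0.1,0,2,0,0,0,0,2,0,0,0,0,2],
)

```text
time: 9.25
position: [0.512, 0.0771, 0.2617]
tool_rot: [3.131, -0.256, -0.0]
contact_force: [-1.2, -0.2, -4.0]
grip_width: 0.0401
```

```bash
python3 - <<'E'
from h import *
st()
E
```

```text
t 9.25 pos [0.512  0.0771 0.2617] jawdeg -99.36 z [-0. -0. -1.] F [-1.2 -0.2 -4. ] M [ 0.1  0.3 -0. ] g 0.0401
```

Call:
send_rows(
  motion=[0,0,-0.1,0,2,0,0,-0.05,0,2,0,0,0,0,2],
)

```text
time: 9.55
position: [0.512, 0.077, 0.2606]
tool_rot: [-3.131, 0.256, -0.0]
contact_force: [-1.0, 0.6, 4.3]
grip_width: 0.04
```

Call:
send_rows(
  motion=[0,0,-0.05,0,2,0,0,0,0,2],
)

```text
time: 9.75
position: [0.512, 0.0769, 0.2606]
tool_rot: [-3.13, 0.256, -0.001]
contact_force: [-3.5, 0.2, 13.4]
grip_width: 0.0399
```

Call:
send_rows(
  motion=[0,0,0.07,0,2,0.3,-0.05,0,0,2,0.49,-0.08,0,0,2,0.49,-0.08,0,0,2,0.49,-0.08,0,0,2,0.4,-0.07,0,0,2,0.2,-0.03,0,0,2,0,0,0,0,2],
)

```text
time: 10.55
position: [0.5336, 0.0734, 0.2605]
tool_rot: [-3.129, 0.255, 0.01]
contact_force: [-10.9, 1.2, 15.6]
grip_width: 0.0395
```

```bash
cat >> h.py <<'E'
def sh():
    o=st(); u=np.array([.9869,-.1616]);v=np.array([.1616,.9869]);c=np.array([.6005,.0597])
    p=np.array(o["position"])[:2]-c; F=np.array(o["contact_force"])[:2]
    print("s %.2f mm lat %.2f  Fs %.1f Flat %.1f Fz %.1f"%(p@u*1e3,p@v*1e3,F@u,F@v,o["contact_force"][2]))
E
python3 - <<'E'
from h import *
sh(); shot("side","side6"); crop("side6",270,150,100,75,8,"s6c")
E
```

```text
t 10.55 pos [0.5336 0.0734 0.2605] jawdeg -99.33 z [-0.006  0.003 -1.   ] F [-10.9   1.2  15.6] M [0.6 2.8 0. ] g 0.0395
s -68.25 mm lat 2.71  Fs -11.0 Flat -0.5 Fz 15.6
```

View pics/s6c.png

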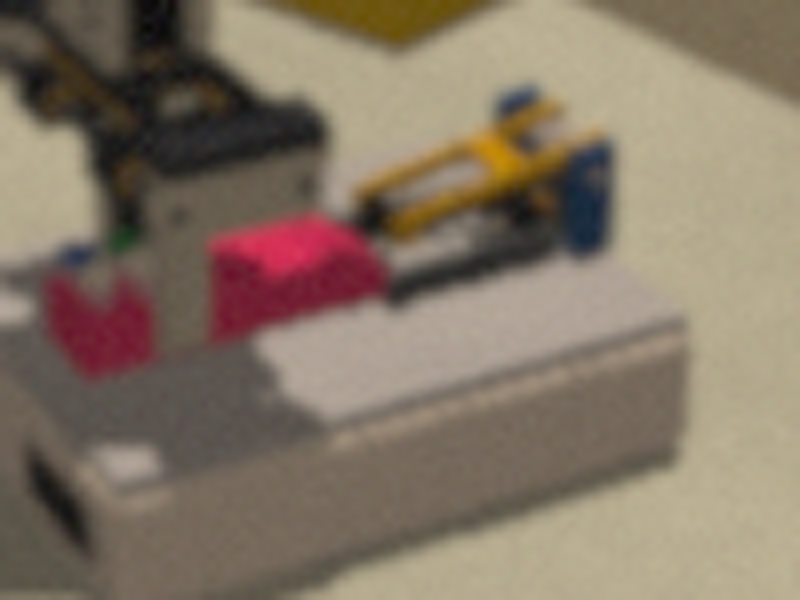

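Call:
send_rows(
  motion=[0,0,0.1,0,2,0,0,0,0,2],
)

```text
time: 10.8
position: [0.536, 0.0732, 0.2614]
tool_rot: [3.131, -0.256, 0.001]
contact_force: [-0.1, 0.2, -3.3]
grip_width: 0.04
```

```bash
python3 - <<'E'
from h import *
sh()
E
```

```text
t 10.8 pos [0.536  0.0732 0.2614] jawdeg -99.35 z [ 0. -0. -1.] F [-0.1  0.2 -3.3] M [0.  0.3 0. ] g 0.04
s -65.85 mm lat 2.94  Fs -0.2 Flat 0.1 Fz -3.3
```

Call:
send_rows(
  motion=[0,0,-0.06,0,2,0.2,-0.03,0,0,2,0.3,-0.05,0,0,2,0.3,-0.05,0,0,2,0.2,-0.03,0,0,2,0,0,0,0,2],
)

```text
time: 11.4
position: [0.5439, 0.0717, 0.2605]
tool_rot: [-3.13, 0.256, 0.009]
contact_force: [-10.3, 2.1, 6.6]
grip_width: 0.0399
```

```bash
python3 - <<'E'
from h import *
sh()
E
```

```text
t 11.4 pos [0.5439 0.0717 0.2605] jawdeg -99.34 z [-0.006  0.002 -1.   ] F [-10.3   2.1   6.6] M [0.5 2.3 0.1] g 0.0399
s -57.82 mm lat 2.71  Fs -10.5 Flat 0.4 Fz 6.6
```

Call:
send_rows(
  motion=[0.2,-0.03,0.03,0,2,0.3,-0.05,0,0,2,0.3,-0.05,0,0,2,0.3,-0.05,0,0,2,0.2,-0.03,0,0,2],
)

```text
time: 11.9
position: [0.5541, 0.0699, 0.2604]
tool_rot: [-3.128, 0.255, 0.021]
contact_force: [-22.5, 3.6, 16.2]
grip_width: 0.0401
```

```bash
python3 - <<'E'
from h import *
sh(); shot("side","side7"); crop("side7",270,150,100,75,8,"s7c"); shot("top","top7"); crop("top7",260,130,60,70,10,"t7c")
E
```

```text
t 11.9 pos [0.5541 0.0699 0.2604] jawdeg -99.31 z [-0.013  0.004 -1.   ] F [-22.5   3.6  16.2] M [ 0.7  5.1 -0. ] g 0.0401
s -47.42 mm lat 2.61  Fs -22.8 Flat -0.1 Fz 16.2
```

View pics/s7c.png

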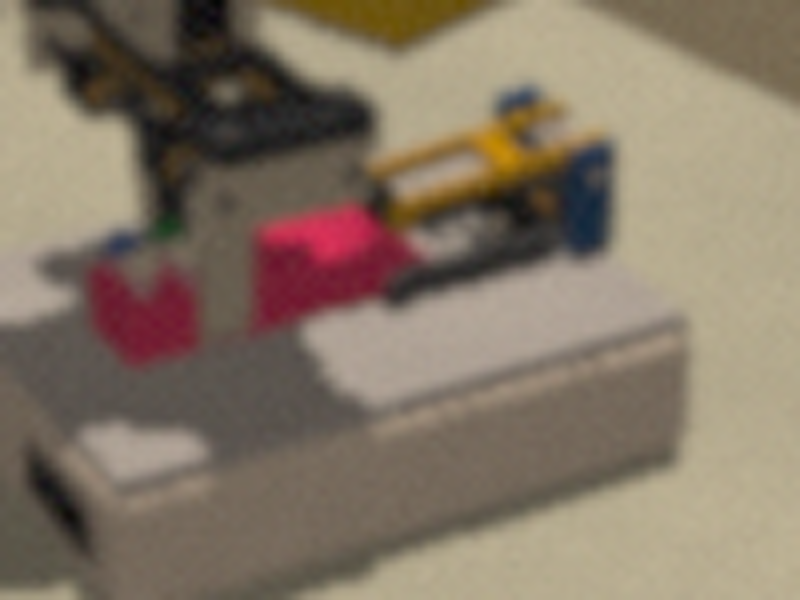

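View pics/t7c.png

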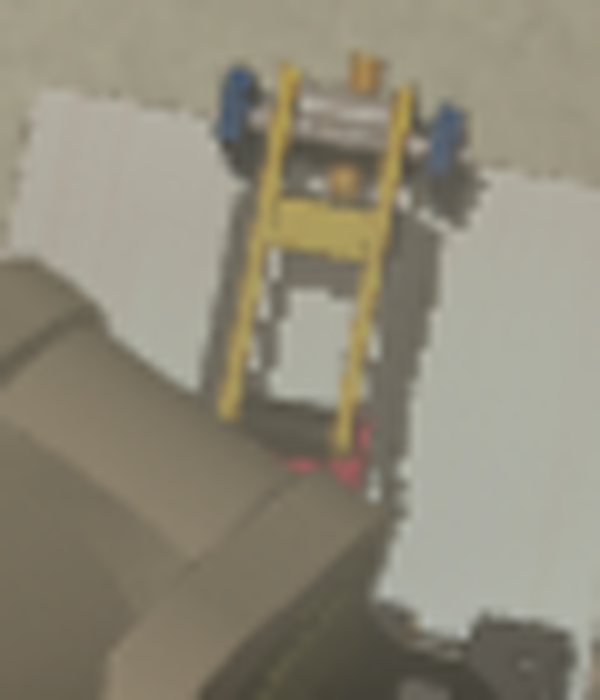

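Call:
send_rows(
  motion=[0.1,-0.02,0.06,0,2,0.2,-0.03,0,0,2,0.2,-0.03,0,0,2,0.2,-0.03,0,0,2,0.2,-0.03,0,0,2,0.1,-0.02,0,0,2],
)

```text
time: 12.6
position: [0.5683, 0.068, 0.261]
tool_rot: [3.131, -0.256, -0.003]
contact_force: [-3.4, -0.8, -7.5]
grip_width: 0.04
```

```bash
python3 - <<'E'
from h import *
sh()
E
```

```text
t 12.6 pos [0.5683 0.068  0.261 ] jawdeg -99.34 z [-0.002 -0.    -1.   ] F [-3.4 -0.8 -7.5] M [0.2 1.  0. ] g 0.04
s -33.12 mm lat 3.00  Fs -3.2 Flat -1.3 Fz -7.5
```

Call:
send_rows(
  motion=[0.15,-0.02,-0.03,0,2,0.2,-0.03,0,0,2,0.2,-0.03,0,0,2,0.2,-0.03,0,0,2],
)

```text
time: 13.0
position: [0.577, 0.0666, 0.2617]
tool_rot: [3.131, -0.256, 0.002]
contact_force: [1.4, -0.3, -7.9]
grip_width: 0.0398
```

```bash
python3 - <<'E'
from h import *
sh(); shot("side","side8"); crop("side8",270,150,100,75,8,"s8c"); shot("top","top8"); crop("top8",260,130,60,70,10,"t8c")
E
```

```text
t 13.0 pos [0.577  0.0666 0.2617] jawdeg -99.36 z [ 0.002 -0.    -1.   ] F [ 1.4 -0.3 -7.9] M [ 0.   0.4 -0.1] g 0.0398
s -24.28 mm lat 3.02  Fs 1.4 Flat -0.1 Fz -7.9
```

View pics/s8c.png

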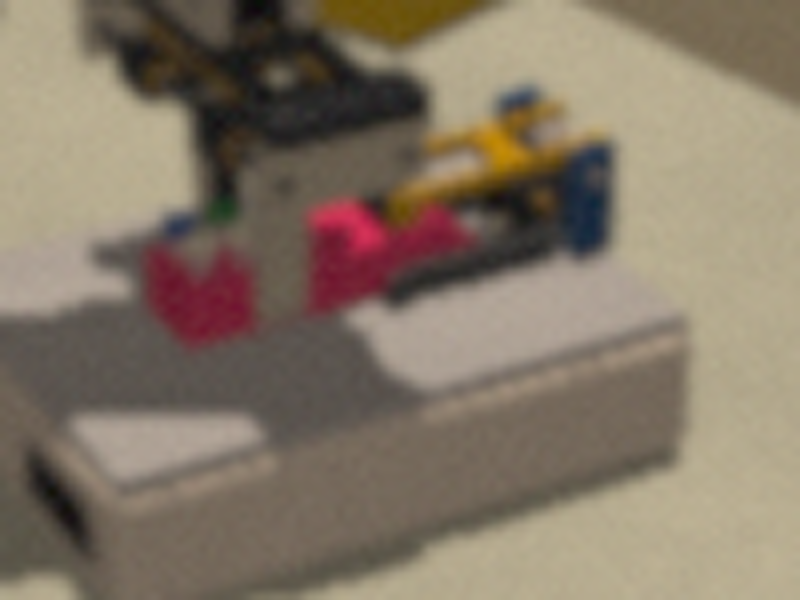

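View pics/t8c.png

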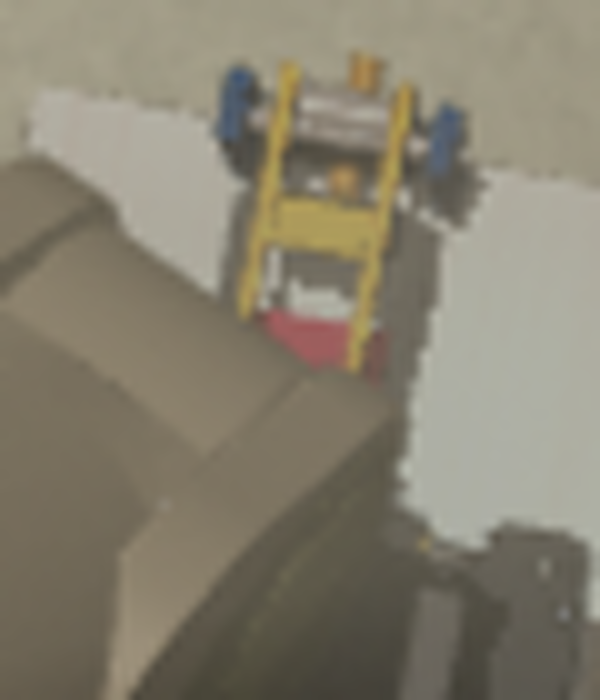

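The roller is over the hump and above the hollow; in the top crop the nose edge is at about (310,318) and the dark stop edge at about (315,290), a gap of roughly 8 mm. I lower to bare deck contact and go on slowly.

Call:
send_rows(
  motion=[0,0,-0.05,0,2,0.1,-0.015,-0.03,0,2,0.1,-0.015,0,0,2,0.1,-0.015,0,0,2],
)

```text
time: 13.5
position: [0.5782, 0.0664, 0.2606]
tool_rot: [-3.13, 0.256, 0.004]
contact_force: [-6.9, 1.0, 1.8]
grip_width: 0.0398
```

```bash
python3 - <<'E'
from h import *
sh()
E
```

```text
t 13.5 pos [0.5782 0.0664 0.2606] jawdeg -99.35 z [-0.003  0.001 -1.   ] F [-6.9  1.   1.8] M [ 0.   1.3 -0.1] g 0.0398
s -23.11 mm lat 2.99  Fs -7.0 Flat -0.1 Fz 1.8
```

Call:
send_rows(
  motion=[0.1,-0.015,0,0,2,0.1,-0.015,0,0,2],
)

```text
time: 13.7
position: [0.5789, 0.0662, 0.2605]
tool_rot: [-3.13, 0.256, 0.01]
contact_force: [-13.5, 1.2, 10.2]
grip_width: 0.0398
```

Call:
send_rows(
  motion=[0.1,-0.015,0,0,2,0.1,-0.015,0,0,2],
)

```text
time: 13.9
position: [0.5805, 0.0659, 0.2605]
tool_rot: [-3.129, 0.256, 0.011]
contact_force: [-12.4, 1.6, 8.3]
grip_width: 0.0395
```

Call:
send_rows(
  motion=[0.1,-0.015,0.04,0,2,0.1,-0.015,0,0,2],
)

```text
time: 14.1
position: [0.5841, 0.0655, 0.2607]
tool_rot: [-3.131, 0.256, 0.005]
contact_force: [-2.8, -0.3, -4.9]
grip_width: 0.0397
```

Call:
send_rows(
  motion=[0.05,-0.008,0,0,2,0.05,-0.008,0,0,2],
)

```text
time: 14.3
position: [0.586, 0.0653, 0.2607]
tool_rot: [3.131, -0.256, -0.002]
contact_force: [-1.5, -1.0, -7.1]
grip_width: 0.0396
```

Call:
send_rows(
  motion=[0.05,-0.008,0,0,2,0.05,-0.008,0,0,2],
)

```text
time: 14.5
position: [0.5873, 0.0651, 0.2608]
tool_rot: [3.131, -0.256, -0.0]
contact_force: [-1.4, -0.9, -8.7]
grip_width: 0.0399
```

```bash
python3 - <<'E'
from h import *
sh();  shot("top","top9"); crop("top9",260,130,60,70,10,"t9c")
E
```

```text
t 14.5 pos [0.5873 0.0651 0.2608] jawdeg -99.35 z [-0. -0. -1.] F [-1.4 -0.9 -8.7] M [-0.1  0.8 -0.1] g 0.0399
s -13.88 mm lat 3.21  Fs -1.3 Flat -1.1 Fz -8.7
```

View pics/t9c.png

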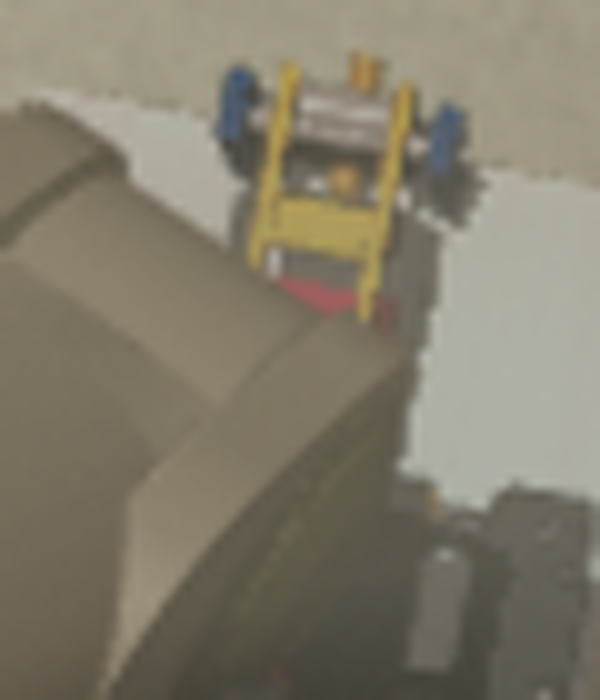

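Call:
send_rows(
  motion=[0.05,-0.008,-0.02,0,2,0.05,-0.008,0,0,2],
)

```text
time: 14.75
position: [0.5883, 0.0649, 0.2608]
tool_rot: [3.131, -0.256, -0.0]
contact_force: [-2.1, -0.8, -7.4]
grip_width: 0.0398
```

Call:
send_rows(
  motion=[0.05,-0.008,0,0,2,0.05,-0.008,0,0,2],
)

```text
time: 14.95
position: [0.5893, 0.0648, 0.2608]
tool_rot: [3.131, -0.256, 0.0]
contact_force: [-1.8, -2.4, -8.0]
grip_width: 0.0398
```

Call:
send_rows(
  motion=[0.05,-0.008,0,0,2,0.05,-0.008,0,0,2],
)

```text
time: 15.15
position: [0.5903, 0.0646, 0.2608]
tool_rot: [3.131, -0.256, 0.0]
contact_force: [-2.0, -0.8, -7.7]
grip_width: 0.04
```

Call:
send_rows(
  motion=[0.05,-0.008,-0.02,0,2,0.05,-0.008,0,0,2],
)

```text
time: 15.35
position: [0.5912, 0.0645, 0.2606]
tool_rot: [-3.131, 0.256, 0.0]
contact_force: [-1.8, -2.2, -7.3]
grip_width: 0.0398
```

Call:
send_rows(
  motion=[0.05,-0.008,0,0,2,0.05,-0.008,0,0,2],
)

```text
time: 15.55
position: [0.5922, 0.0643, 0.2606]
tool_rot: [3.131, -0.256, -0.0]
contact_force: [-1.3, -1.8, -7.1]
grip_width: 0.0399
```

Call:
send_rows(
  motion=[0.05,-0.008,0,0,2,0.05,-0.008,0,0,2],
)

```text
time: 15.75
position: [0.5932, 0.0642, 0.2606]
tool_rot: [-3.131, 0.256, 0.0]
contact_force: [-2.1, -2.3, -6.8]
grip_width: 0.0398
```

Call:
send_rows(
  motion=[0.05,-0.02,0,0,2,0.05,-0.02,0,0,2],
)

```text
time: 15.95
position: [0.5943, 0.0639, 0.2606]
tool_rot: [-3.131, 0.256, 0.0]
contact_force: [-1.9, -1.1, -7.2]
grip_width: 0.0396
```

Call:
send_rows(
  motion=[0.05,-0.01,0,0,2,0.05,-0.01,0,0,2],
)

```text
time: 16.15
position: [0.5953, 0.0637, 0.2606]
tool_rot: [-3.131, 0.256, 0.0]
contact_force: [-1.6, 0.1, -7.0]
grip_width: 0.0396
```

Call:
send_rows(
  motion=[0.05,-0.01,0,0,2,0.05,-0.01,0,0,2],
)

```text
time: 16.35
position: [0.5963, 0.0635, 0.2606]
tool_rot: [-3.131, 0.256, 0.0]
contact_force: [-2.0, -0.2, -7.2]
grip_width: 0.0395
```

```bash
python3 - <<'E'
from h import *
sh();  shot("top","top10"); crop("top10",270,130,40,45,14,"t10c"); shot("side","side10"); crop("side10",290,150,80,60,10,"s10c")
E
```

```text
t 16.35 pos [0.5963 0.0635 0.2606] jawdeg -99.34 z [-0.  0. -1.] F [-2.  -0.2 -7.2] M [-0.1  0.8 -0. ] g 0.0395
s -4.79 mm lat 3.05  Fs -1.9 Flat -0.5 Fz -7.2
```

View pics/t10c.png

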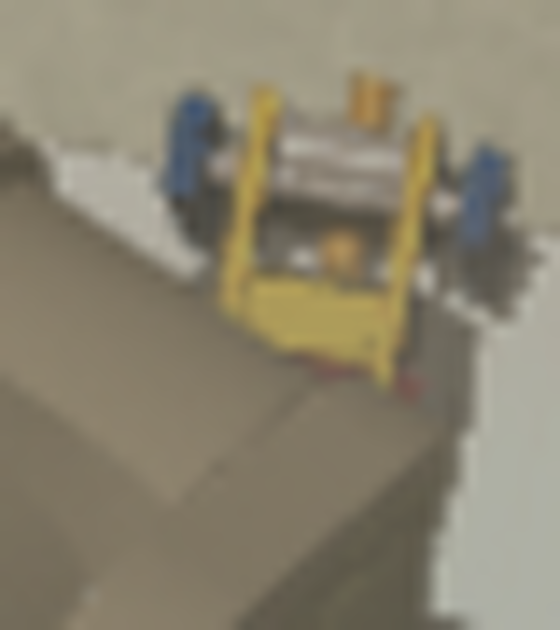

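View pics/s10c.png

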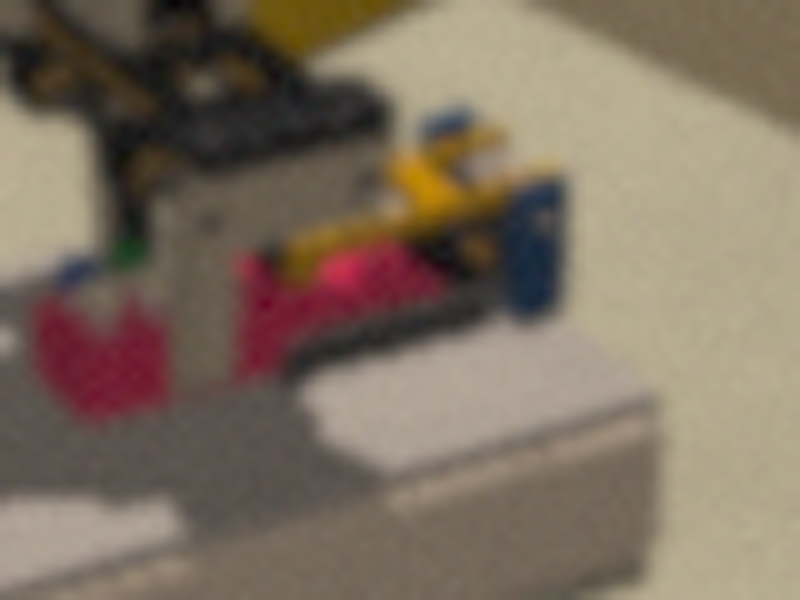

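Call:
send_rows(
  motion=[0.05,-0.008,0,0,2,0.05,-0.008,0,0,2],
)

```text
time: 16.65
position: [0.5971, 0.0633, 0.2606]
tool_rot: [-3.131, 0.256, 0.001]
contact_force: [-3.8, 0.4, -6.1]
grip_width: 0.0401
```

Call:
send_rows(
  motion=[0.05,-0.008,0,0,2,0.05,-0.008,0,0,2],
)

```text
time: 16.85
position: [0.5981, 0.0632, 0.2606]
tool_rot: [-3.131, 0.256, 0.001]
contact_force: [-3.8, 0.7, -6.5]
grip_width: 0.0396
```

Call:
send_rows(
  motion=[0.05,-0.008,0,0,2,0.05,-0.008,0,0,2],
)

```text
time: 17.05
position: [0.5991, 0.063, 0.2606]
tool_rot: [-3.131, 0.256, 0.001]
contact_force: [-3.7, 1.1, -6.1]
grip_width: 0.04
```

Call:
send_rows(
  motion=[0.05,-0.008,0,0,2,0,0,0,0,2],
)

```text
time: 17.25
position: [0.5997, 0.0629, 0.2606]
tool_rot: [-3.131, 0.256, 0.0]
contact_force: [-4.2, 0.9, -6.5]
grip_width: 0.0397
```

Call:
send_rows(
  motion=[0.05,-0.008,0,0,2,0,0,0,0,2],
)

```text
time: 17.45
position: [0.6002, 0.0628, 0.2606]
tool_rot: [-3.131, 0.256, 0.0]
contact_force: [-4.0, 1.2, -6.7]
grip_width: 0.0399
```

Call:
send_rows(
  motion=[0.05,-0.008,0,0,2,0,0,0,0,2],
)

```text
time: 17.65
position: [0.6004, 0.0627, 0.2606]
tool_rot: [-3.131, 0.256, 0.002]
contact_force: [-6.5, 2.2, -4.4]
grip_width: 0.0395
```

Call:
send_rows(
  motion=[0.05,-0.008,0,0,2,0,0,0,0,2],
)

```text
time: 17.85
position: [0.6006, 0.0627, 0.2606]
tool_rot: [-3.131, 0.256, 0.003]
contact_force: [-7.8, 0.8, -3.0]
grip_width: 0.0398
```

Contact with the plate: the push force has started to rise at about 2 N per 0.5 mm. The sliding level was about 4 N, so I aim for about 14 N in total.

Call:
send_rows(
  motion=[0.05,-0.008,0,0,2,0,0,0,0,2],
)

```text
time: 18.05
position: [0.6007, 0.0626, 0.2605]
tool_rot: [-3.13, 0.256, 0.004]
contact_force: [-8.7, 1.6, -1.3]
grip_width: 0.0398
```

Call:
send_rows(
  motion=[0.05,-0.008,0,0,2,0,0,0,0,2],
)

```text
time: 18.25
position: [0.6009, 0.0626, 0.2605]
tool_rot: [-3.13, 0.256, 0.006]
contact_force: [-9.8, 2.0, -0.2]
grip_width: 0.0397
```

Call:
send_rows(
  motion=[0.05,-0.008,0,0,2,0,0,0,0,2],
)

```text
time: 18.45
position: [0.6011, 0.0625, 0.2606]
tool_rot: [-3.13, 0.256, 0.007]
contact_force: [-12.8, 1.4, 2.4]
grip_width: 0.04
```

Call:
send_rows(
  motion=[0.05,-0.008,0.02,0,2,0,0,0,0,2],
)

```text
time: 18.65
position: [0.6012, 0.0625, 0.2605]
tool_rot: [-3.13, 0.256, 0.009]
contact_force: [-13.5, 1.7, 1.5]
grip_width: 0.0397
```

Call:
send_rows(
  motion=[0.03,-0.005,0.02,0,2,0,0,0,0,2],
)

```text
time: 18.85
position: [0.6013, 0.0625, 0.2605]
tool_rot: [-3.13, 0.256, 0.01]
contact_force: [-14.0, 2.6, 0.1]
grip_width: 0.0398
```

```bash
python3 - <<'E'
from h import *
sh()
E
```

```text
t 18.85 pos [0.6013 0.0625 0.2605] jawdeg -99.33 z [-0.006  0.002 -1.   ] F [-14.    2.6   0.1] M [0.4 3.  0. ] g 0.0398
s 0.37 mm lat 2.87  Fs -14.3 Flat 0.3 Fz 0.1
```

Call:
send_rows(
  motion=[0.05,-0.008,0.01,0,2,0,0,0,0,2,0,0,0,0,2],
)

```text
time: 19.15
position: [0.6015, 0.0624, 0.2606]
tool_rot: [-3.13, 0.256, 0.011]
contact_force: [-15.7, 1.4, 0.1]
grip_width: 0.0398
```

```bash
python3 - <<'E'
from h import *
sh()
E
```

```text
t 19.15 pos [0.6015 0.0624 0.2606] jawdeg -99.33 z [-0.007  0.002 -1.   ] F [-15.7   1.4   0.1] M [0.4 3.3 0.1] g 0.0398
s 0.55 mm lat 2.84  Fs -15.7 Flat -1.1 Fz 0.1
```

Total push is 15.7 N, about 10 N of it on the stop. The TCP's creep is explained by tool tilt, so the tip has stopped. I release.

Call:
send_rows(
  motion=[0,0,0,0,4.5,0,0,0,0,5.5,0,0,0,0,6.5,0,0,0,0,7,0,0,0,0,7],
)

```text
time: 19.65
position: [0.6044, 0.0621, 0.2614]
tool_rot: [3.131, -0.256, 0.002]
contact_force: [0.3, -1.0, -0.3]
grip_width: 0.069
```

```bash
python3 - <<'E'
from h import *
sh(); shot("side","side11"); crop("side11",290,150,80,60,10,"s11c")
E
```

```text
t 19.65 pos [0.6044 0.0621 0.2614] jawdeg -99.35 z [ 0.001 -0.    -1.   ] F [ 0.3 -1.  -0.3] M [-0.   0.2 -0. ] g 0.069
s 3.48 mm lat 2.96  Fs 0.5 Flat -1.0 Fz -0.3
```

View pics/s11c.png

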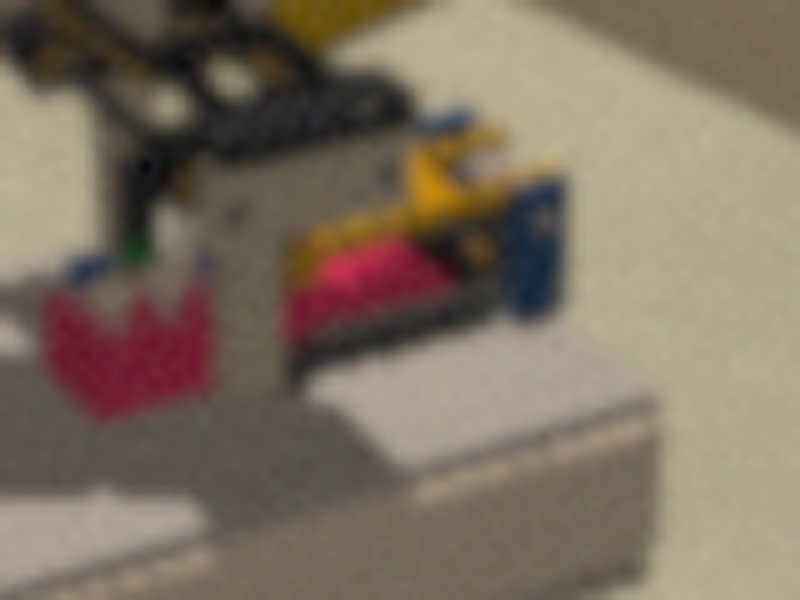

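Call:
send_rows(
  motion=[0,0,1,0,7,0,0,2,0,7,0,0,3,0,7,0,0,3,0,7,0,0,3,0,7,-1,0,3,0,7,-3,2,1,0,7,-3,4,0,0,7,-1,4.5,0,0,7,0,4.5,0,0,7,0,4.5,0,0,7,0,4.5,0,0,7,0,4,0,0,7,0,3,0,0,7,0,1,0,0,7,0,0,0,0,7,0,0,0,0,7],
)

```text
time: 21.4
position: [0.5243, 0.3803, 0.4216]
tool_rot: [3.13, -0.259, 0.0]
contact_force: [-0.4, -0.2, 0.2]
grip_width: 0.07
```

```bash
python3 - <<'E'
from h import *
sh(); shot("side","side12"); crop("side12",280,150,80,60,10,"s12c"); shot("top","top12"); crop("top12",260,130,60,70,10,"t12c")
for n in("tip_box","reagent_bottle","amber_jar"):
    print(n,[(np.round(d["position"],1).tolist(),round(d["p"],2),np.round(onz("top",d["position"],0),3)) for d in tip_of("top",n)][:1])
E
```

```text
t 21.4 pos [0.5243 0.3803 0.4216] jawdeg -99.45 z [ 0.    -0.001 -1.   ] F [-0.4 -0.2  0.2] M [-0.1  0.2  0. ] g 0.07
s -127.06 mm lat 304.08  Fs -0.3 Flat -0.2 Fz 0.2
tip_box [([389.5, 240.9], 0.74, array([ 0.452, -0.251,  0.   ]))]
reagent_bottle [([451.4, 254.1], 0.65, array([ 0.417, -0.44 ,  0.   ]))]
amber_jar [([186.5, 261.9], 0.77, array([0.373, 0.371, 0.   ]))]
```

View pics/s12c.png

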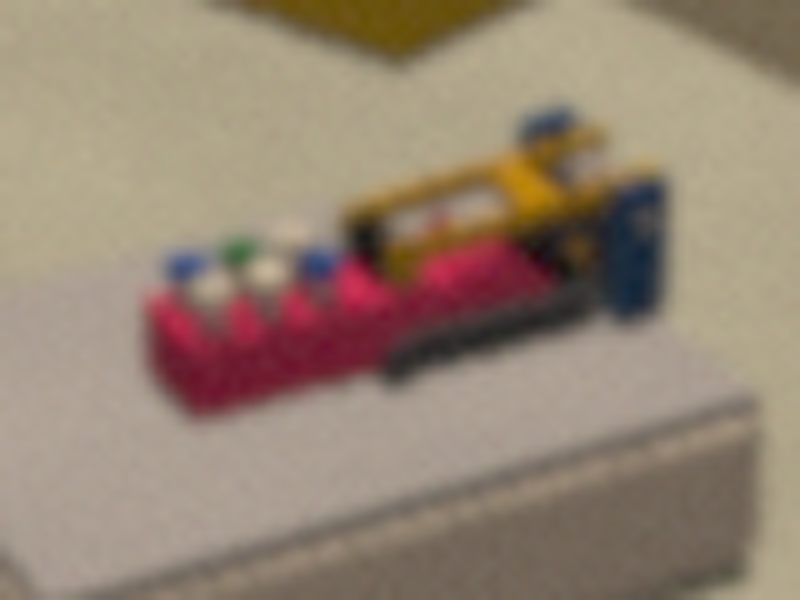

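View pics/t12c.png

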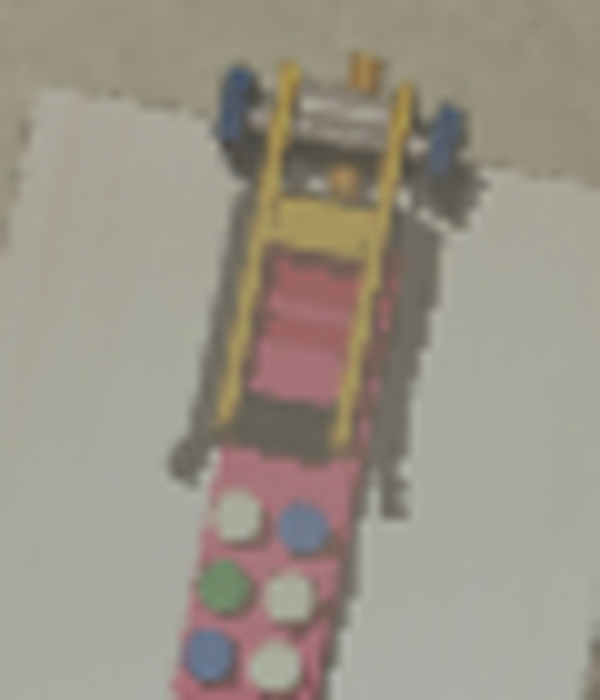

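View pics/top12.png

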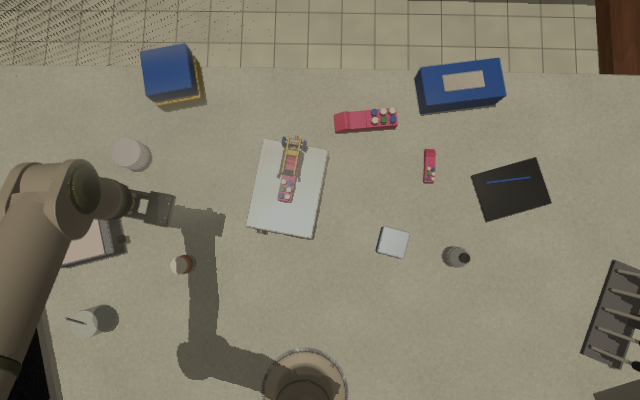

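```bash
python3 - <<'E'
from h import *
g=lambda f:cv2.imread(f"pics/{f}.png").astype(np.float32)
u=np.array([.9869,-.1616,0]);P=np.array([.6005,.0620,.08])-.045*u
d=proj("side",[P+.001*u])-proj("side",[P]); print("px per mm",d)
def match(a,b,x0,y0,w,h):
    T=cv2.resize(a[y0:y0+h,x0:x0+w],None,fx=10,fy=10,interpolation=cv2.INTER_CUBIC)
    S=cv2.resize(b[y0-4:y0+h+4,x0-4:x0+w+4],None,fx=10,fy=10,interpolation=cv2.INTER_CUBIC)
    r=cv2.matchTemplate(S,T,cv2.TM_CCOEFF_NORMED); _,m,_,l=cv2.minMaxLoc(r); return (l[0]-40)/10,(l[1]-40)/10,round(m,3)
for f in("side11","side12"): print(f,match(g("side10"),g(f),291,180,13,14))
print("11->12",match(g("side11"),g("side12"),291,180,14,14))
# top: rear geometry
crop("top12",270,165,35,45,16,"t12r")
for c in("top","side"): print(c,[(np.round(q["position"],1).tolist(),round(q["p"],2)) for q in tip_of(c,"carrier")],[(np.round(q["position"],1).tolist(),round(q["p"],2)) for q in tip_of(c,"roller")][:1])
E
```

```text
px per mm [[ 0.27001286 -0.07377186]]
side11 (1.2, -0.1, 0.98)
side12 (1.3, -0.8, 0.758)
11->12 (0.2, -0.6, 0.753)
top [([430.7, 165.1], 0.77), ([364.0, 120.5], 0.7), ([288.1, 177.1], 0.62)] [([287.5, 171.4], 0.64)]
side [([400.3, 211.1], 0.92), ([422.9, 252.9], 0.69), ([318.1, 185.9], 0.6)] [([317.6, 172.3], 0.35)]
```

View pics/t12r.png

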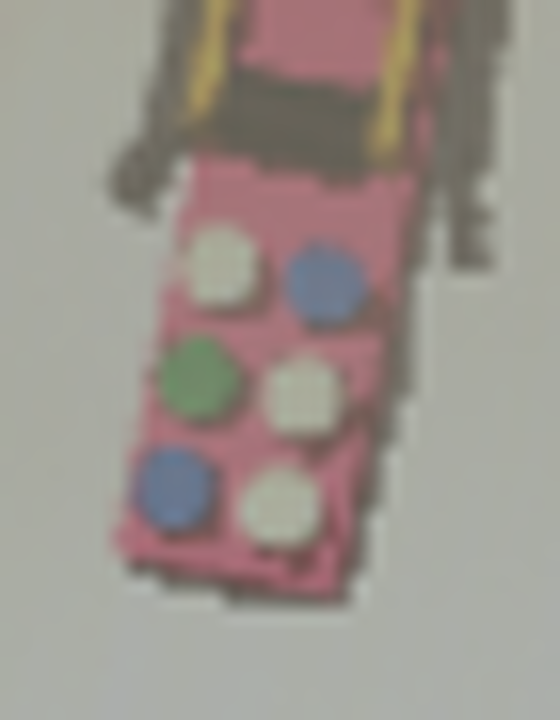

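```bash
python3 - <<'E'
from h import *
q=onz("top",(284.7,200.1),.098)[:2]-[.6005,.0597]; print("rear s",q@[.9869,-.1616]*1e3,"lat",q@[.1616,.9869]*1e3)
a=cv2.imread("pics/top0.png").astype(np.float32);b=cv2.imread("pics/top12.png").astype(np.float32)
for n,(x,y,w,h) in dict(box=(370,222,46,42),bottle=(438,240,38,34),jar=(165,250,34,30),shaker=(245,205,70,40)).items():
    r=cv2.phaseCorrelate(cv2.cvtColor(a[y:y+h,x:x+w],6),cv2.cvtColor(b[y:y+h,x:x+w],6),cv2.createHanningWindow((w,h),cv2.CV_32F)); print(n,r)
E
```

```text
rear s -39.1748831405765 lat -1.4374212253658498
box ((0.02620278082495986, 0.5097690896742328), 0.9910320773168847)
bottle ((-0.006973063116436862, 0.052945666630861865), 0.9875335300134288)
jar ((-0.025208980223268895, -0.4826820060940413), 0.7000272547757184)
shaker ((-0.01144700012358868, -0.006039386800416935), 1.0032679960959487)
```

```bash
python3 - <<'E'
from h import *
shot("top","top13")
def pc(f,g,x,y,w,h):
    a,b=[cv2.cvtColor(cv2.imread(f"pics/{k}.png").astype(np.float32),6)[y:y+h,x:x+w] for k in(f,g)]
    return np.round(cv2.phaseCorrelate(a,b,cv2.createHanningWindow((w,h),cv2.CV_32F))[0],2)
for w in((370,222,46,42),(374,224,40,38),(366,215,54,54)): print(w,pc("top0","top13",*w),pc("top0","top12",*w),pc("top0","top4",*w))
a,b=[cv2.resize(cv2.imread(f"pics/{k}.png")[218:268,368:418],None,fx=8,fy=8) for k in("top0","top13")]; cv2.imwrite("pics/box.png",np.hstack([a,b]))
E
```

```text
(370, 222, 46, 42) [0.05 0.52] [0.03 0.51] [0.04 0.5 ]
(374, 224, 40, 38) [ 0.05 -0.03] [ 0.04 -0.02] [ 0.07 -0.  ]
(366, 215, 54, 54) [0.01 0.03] [0.01 0.01] [-0. -0.]
```

View pics/box.png

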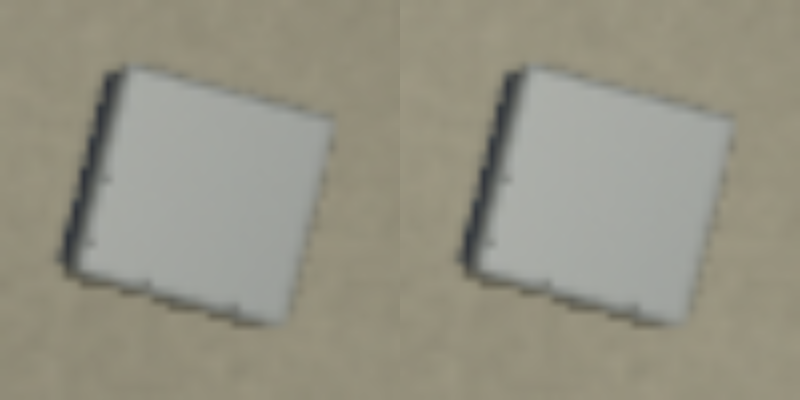

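The box has not moved; the 0.5 px shift came from the crop window. The carrier is seated with the roller in the hollow, so I hand the job in.

```bash
python3 - <<'E'
from cell import ctrl
print(ctrl.finish_job())
E
```

```text
the job is handed in; nothing more can be done
None
```

I picked up the middle-sized pink carrier, set it on the shaker's deck and pushed it under the yellow arm. The nose lifted the arm, the roller went over the hump into the hollow, and I pushed on until the nose met the end stop. I then let go and moved the arm clear, and handed the job in at about 22 s of the 72 s allowed.

**End stop:** The push force rose firmly with the nose about 99 mm along the shaker. The total reached 15.7 N; after taking off an estimated 4–7 N of sliding friction, that leaves roughly 10 N on the stop. The split between friction and stop is an estimate, not a measurement.

**After release:** The last pictures show the carrier level, tubes upright, and the roller in the hollow. The side pictures show 4.5 mm of travel over the last stretch, against 4.2 mm expected, so it does not seem to have sprung back. I could not see the seat pin itself.

**Bystanders:** The tip box and bottle show no movement in the pictures. The jar check was weaker: it read a 0.5 px shift with a poor match. The robot's shadow had moved near the jar, and neither gripper nor carrier went near it low down.

**Checks that disagreed:**
- **Box and bottle:** One check window gave a 0.5 px shift for the box, which two other windows did not confirm. The bottle's detected position differed by 1 cm, but direct image comparison showed no shift.
- **Carrier's rear edge:** It read about 2 mm further forward than expected, and 1.4 mm rather than about 2.5 mm to the side of my shaker centre estimate. Both are within reading error.
- **Force while pushing:** The push reached about 23 N at the hump, because I was also pressing down on the deck there. That was well before the stop.

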